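# Tip a tile flat and push it home against the grinding stop

### The arm

A 6-joint arm with a two-finger parallel gripper is mounted at the origin on the work surface. World frame = base frame: x ahead of the robot, y to its left, z up, the work surface at z = 0. Lengths are in m, angles in degrees, forces in N, time in s.
With the tool pointing down it reaches from about 0.4 to 0.825 m from the base axis. Payload 7 kg.
Tool frame: the origin (TCP) lies midway between the tips of the shut fingers; the grasp point (between the pads) lies 19 mm behind it; z points along the fingers, y is the direction in which the jaws open and shut (so a half turn about z gives the same grasp; the last joint's range is limited). The gripper opens to 88 mm and grips with 3 to 60 N. Pads are 19 mm wide; open, the fingers measure 130 mm over their backs; the gripper's body (78 mm by 193 mm) begins 47 mm behind the grasp point.
Start: joints at [83.085, 20.546, 0.682, 0, -70.136, -16.507], TCP at [0.268, 0.619, 0.227] pointing down, gripper open.
Joint ranges: [-176.03, 176.03], [-82.01, 121.73], [-58.28, 71.71], [-173.87, 95.51], [-174.79, -0.11], [-173.66, 173.66]. Speed limits (degrees/s): [136.94, 136.94, 172.46, 180, 180, 180].

### API

Orientations are given as a 3x3 rotation matrix whose columns are the frame's x, y, z axes.
In Python, from rig import robot gives the robot as it stands. Calls block until the motion is done:
- robot.goto(position, orientation): joint-space move of the TCP to a pose.
- robot.servo_line(position, ori=None, speed=0.15): straight line of the TCP; ori=None keeps the orientation; speed is the mean speed in m/s.
- robot.movej(angles): joint-space move.
- robot.move_gripper(opening): opening from 0.0 (shut) to 1.0 (fully open); the grip force is fixed at half the most; returns when the fingers have stopped.
- robot.dwell(seconds).
- robot.ik(position, orientation): joint angles nearest the present ones, or None.
- robot.grab_frame(name): name is "scene" or "top" or "wrist"; returns (picture, depth): 480x640x3 uint8, red, green, blue; 480x640 float32, m along the optical axis (not along the pixel's ray), 0 where there is no reading.
- robot.camera_info(name): a dict with "vfov" (degrees; the focal length in pixels is half the picture's height over the tangent of half this angle, whatever the lens; pixels are square), "cx", "cy" (the principal point, pixels), "view" (4x4, takes a point from world to camera coordinates); the wrist camera has in their place "T_tool_cam" (4x4, takes a point from camera to tool coordinates, whose origin is the TCP and whose axes are the flange's). Camera axes: x right, y down, z forward; pixel columns grow to the right and rows downward; lengths in m; the calibration is good to about 2 mm. The wrist camera is an equidistant fisheye: a pixel r from the principal point sees the ray r / f radians off the axis. A picture is of the moment at which its call begins: read the wrist's pose just before it. camera_info takes no time and is no camera call.
A pose or a line that the arm cannot do raises robot.Unreachable and nothing moves.
- robot.job_done(): hands the job in, once; it reports no verdict.
Readings, each from a call of its own:
- robot.read_t(): time.
- robot.read_qpos(): joint angles.
- robot.read_qvel(): joint speeds.
- robot.read_effort(): joint torques, N m.
- robot.read_position(): TCP position.
- robot.read_tcp_rot(): TCP orientation.
- robot.read_force(): force on the tool from outside, world axes, zero at the start.
- robot.read_ft_torque(): the same for the moment, N m.
- robot.read_grip_width(): opening from 0.0 (shut) to 1.0 (fully open).
Only numpy, scipy, OpenCV 4.12 (cv2) and the standard library are available. Lean on these libraries where they do the work, as an engineer would, in place of code of your own. Each camera call takes 0.05 s, during which the arm holds its last target. There are 200 camera calls.

### The job

Using pushes only, tip over the tallest of the three tiles standing on edge on the rubber-topped work board, so that it falls away from the robot and lies flat on the rubber, glazed face down. Then push it along the board until its leading edge sits flush against the wooden stop strip, ready for grinding. Do not pick the tile up, leave the two smaller tiles standing where they are, and do not disturb the other loose things on the table.

Things in the scene. Friction and masses are not known exactly. Their poses are not given: they have to be found in the camera images.
- tile: the tall tile: pale stone slab 22 mm thick (x), 90 wide (y), 120 tall (z), 0.4 to 0.7 kg, standing loose on edge on the board at any of the row's three places, turned up to 0.25 rad to the stop. Origin: centre of the edge it stands on. x points out of its white glazed face towards the stop, z up. Once tipped, x points down, z to the stop; the origin is mid trailing edge, 11 mm above the rubber
- tile_center (a point): centre of the tall tile, 60 mm up its z axis; 120 mm above the table when it stands, 71 mm when it lies flat on the board. Pushed level near its top, the tile rocks over its far lower edge and falls by itself once the top has gone some 25 mm
- tile_left (a point): point on the tall tile at the +y end of its top edge, mid thickness (0, 45, 120 mm in the tile's frame); when the tile lies tipped, one end of its leading edge
- tile_right (a point): point on the tall tile at the -y end of its top edge, mid thickness (0, -45, 120 mm in the tile's frame); when the tile lies tipped, the other end of its leading edge
- board: fixed work board: low wooden crate with a black rubber-faced plate 300 mm (x) by 460 mm (y), rubber top 60 mm above the table. Origin: centre of its underside; x points away from the robot to the stop, y left along the stop, z up. Its place and turn (up to 0.3 rad) vary. The row of tiles stands along its near side, at about x = -85 mm, places 135 mm apart
- stop_mid (a point): middle of the stop's near face, at rubber-top level; axes as the board's: the stop's face is the plane x = 0 here. The stop is a fixed straight wooden strip along y, 440 mm long, 20 mm deep, 16 mm high above the rubber. A freshly tipped tile's leading edge lies some 40 to 80 mm short of it
- small_tile: a smaller tile to be left standing: 22 mm thick, 60 mm wide, 60 mm tall, in the same row on the board; origin at the centre of its underside, x through its thickness, z up
- low_tile: a lower tile to be left standing: 22 mm thick, 75 mm wide, 50 mm tall, in the same row on the board; origin at the centre of its underside, x through its thickness, z up
- tin: open dark steel tin, 90 mm across, 100 mm high, on the table left of the board; origin at the centre of its underside; leave alone
- disc: red-brown grinding disc lying on the table left of the board, 100 mm across, 8 mm thick; origin at the centre of its underside; leave alone
- hone: grey honing brick on the table right of the board, 50 x 130 x 25 mm; origin at the centre of its underside; leave alone
- scraper: spatula-like scraper lying on the table right of the board, roughly 250 mm long along its x, flat; leave alone
- offcut: wooden offcut block on the table at the right, 90 x 60 x 35 mm; origin at the centre of its underside; leave alone

How it is judged (in metres and radians):
On the way, in this order (a step that is already met when the one before it is completed fails the run):
1. the tall tile has been tipped over away from the robot and lies flat on the board (angle between tile's own x axis and vertical above 3.04 rad and height (world z) of tile_center below 0.08 m), for 0.2 s.
2. the lying tile's leading edge is flush against the stop (all of step 1 and x of tile_left in the frame of stop_mid between -0.006 and 0.006 m and y of tile_left in the frame of stop_mid between -0.215 and 0.215 m and x of tile_right in the frame of stop_mid between -0.006 and 0.006 m and y of tile_right in the frame of stop_mid between -0.215 and 0.215 m), for 0.2 s.
At the end, for the whole second after the job is handed in: the tall tile lies flat on the rubber, glazed face down (within 0.1 rad), both ends of its leading edge within 6 mm of the stop's face and within the strip's length, at rest; the two smaller tiles still stand (all of step 2 and linear speed of tile below 0.01 m/s and angle between each of small_tile, low_tile's own z axis and vertical below 0.1 rad); the robot touches nothing.
It fails at once if the tall tile is lifted or carried instead of pushed (height (world z) of tile_center above 0.14 m or (angle between tile's own x axis and vertical above 2.95 rad and height (world z) of tile_center above 0.098 m)).
It fails at once if one of the two smaller tiles is tipped or moved more than 20 mm (distance of any of small_tile, low_tile from where it was at the start of the episode above 0.02 m or angle between any of small_tile, low_tile's own z axis and vertical above 0.3 rad).
It fails at once if another loose thing on the table is moved more than 30 mm (distance of any of tin, disc, hone, scraper, offcut from where it was at the start of the episode above 0.03 m).
It also fails if it takes over 48 s, if anything falls off the work surface, if the arm or the gripper's body presses on something with over 40 N, if the wrist force passes 120 N, or if a joint passes its speed limit or range.

## Working session

There is one attempt and no reset: what is moved stays moved. The work goes in short steps, each a Python script; the robot and the scene stay as the last script left them, time stands still between calls to the robot, and variables do not carry over. Pictures are saved under pics/ and viewed, about 8 in all and at most 12, crops included, and the job is handed in when it is done.

```bash
ls; mkdir -p pics
cat > h.py <<'E'
import numpy as np, cv2
from rig import robot
def cloud(name):
    im,d=robot.grab_frame(name); c=robot.camera_info(name)
    f=240/np.tan(np.radians(c["vfov"])/2); v,u=np.mgrid[:480,:640]
    P=np.stack([(u-c["cx"])/f*d,(v-c["cy"])/f*d,d,np.ones_like(d)],-1)
    W=P@np.linalg.inv(np.array(c["view"])).T
    W=W[...,:3]; W[d==0]=np.nan
    return im,W
E
python3 - <<'E'
from h import *
for n in("top","scene"):
    im,W=cloud(n); cv2.imwrite(f"pics/{n}0.png",im[...,::-1]); np.save(f"{n}0.npy",W)
    print(n,robot.camera_info(n))
    z=W[...,2]; print(np.nanpercentile(z,[1,50,99]))
print(robot.read_t(),robot.read_tcp_rot())
E
```

```text
pics
top {'vfov': 45.963685232456655, 'cx': 322.7700393546744, 'cy': 239.47823671502465, 'view': array([[ 1.20334190e-03, -9.99844466e-01, -1.75953316e-02,
         1.01237512e-02],
       [-9.97680163e-01, -2.73725597e-06, -6.80756432e-02,
         5.60481786e-01],
       [ 6.80650070e-02,  1.76364316e-02, -9.97524993e-01,
         1.43954158e+00],
       [ 0.00000000e+00,  0.00000000e+00,  0.00000000e+00,
         1.00000000e+00]])}
[-0.76104598 -0.00095421  0.26622521]
scene {'vfov': 46.50004311959202, 'cx': 316.0210935580551, 'cy': 243.5615965825731, 'view': array([[-0.72194366,  0.69146565, -0.02593474,  0.4070064 ],
       [ 0.39193689,  0.37774931, -0.83886288, -0.09226403],
       [-0.57024803, -0.61577652, -0.54372461,  1.80402371],
       [ 0.        ,  0.        ,  0.        ,  1.        ]])}
[-0.75622078  0.00117827  0.61257397]
0.1 [[ 9.17566431e-01 -3.97582256e-01 -4.40733545e-04]
 [-3.97582469e-01 -9.17565348e-01 -1.41888885e-03]
 [ 1.59723201e-04  1.47715271e-03 -9.99998896e-01]]
```

View pics/top0.png

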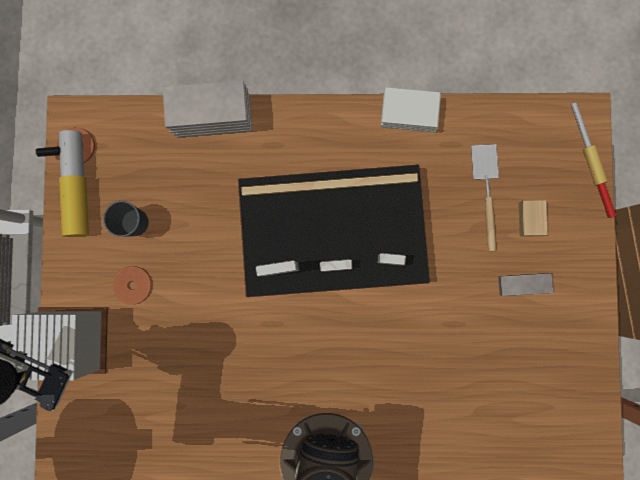

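View pics/scene0.png

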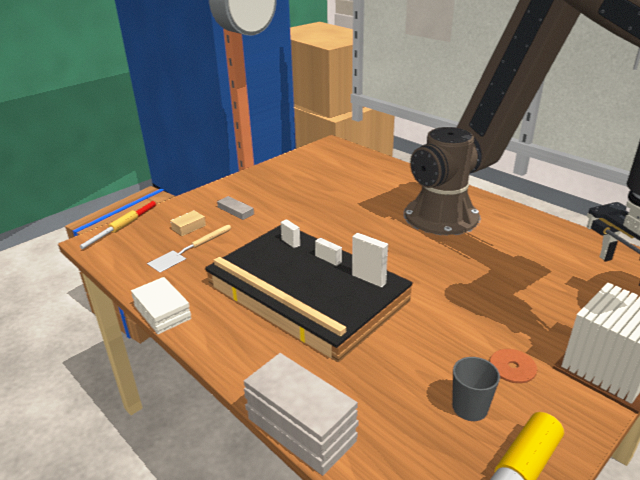

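The tall tile is the left one, at top (277,268) and scene (369,260). The low tile is in the middle at (336,265), the small tile at right at (392,259), and the stop strip runs from (242,190) to (418,177).

Run:
```python
import numpy as np,cv2
def rect(P,n):
    (c,s,a)=cv2.minAreaRect(P.astype(np.float32)); print(n,len(P),np.round(c,4),np.round(s,4),round(a,2)); return c,s,a
for n in("top0","scene0"):
    W=np.load(n+".npy").reshape(-1,3)
    W=W[np.isfinite(W).all(1)]
    W=W[(W[:,0]>.3)&(W[:,0]<.85)&(W[:,1]>-.3)&(W[:,1]<.3)]
    z=W[:,2]
    R=W[(z>.05)&(z<.067)]; rect(R[:,:2],n+" rubber"); print(" z",np.median(R[:,2]))
    S=W[(z>.071)&(z<.082)&(W[:,0]>.58)]; rect(S[:,:2],n+" stop"); print(" z",np.median(S[:,2]))
    T=W[(z>.172)&(z<.19)]; rect(T[:,:2],n+" talltop"); print(" z",np.median(T[:,2]))
    T=W[(z>.09)&(z<.19)&(W[:,1]>.04)]; rect(T[:,:2],n+" tall all")
    for a,b,m in((.0,.07,'low'),(-.2,-.0,'small')):
        T=W[(z>.1)&(z<.135)&(W[:,1]>a)&(W[:,1]<b)&(W[:,0]<.6)]
        if len(T)>5: rect(T[:,:2],n+" "+m); print(" z",np.median(T[:,2]))
```

```text
top0 rubber 19188 [0.6331 0.0112] [0.4338 0.5771] 0.0
 z 0.05985502382091967
top0 stop 1382 [0.7143 0.0543] [0.5409 0.1736] 73.51
 z 0.07617259185146086
top0 talltop 385 [0.4846 0.1167] [0.0225 0.0899] 8.85
 z 0.17967900751288757
top0 tall all 572 [0.6666 0.1819] [0.4257 0.0952] 20.61
top0 low 63 [0.4914 0.0083] [0.0146 0.0217] 89.93
 z 0.11001293585363814
top0 small 471 [ 0.503  -0.0932] [0.0307 0.1867] 4.74
 z 0.11470249393502607
scene0 rubber 10291 [ 0.6333 -0.0388] [0.404  0.5175] 4.34
 z 0.06017476663994126
scene0 stop 1081 [ 0.6963 -0.0069] [0.0268 0.4422] 4.6
 z 0.07583863458448226
scene0 talltop 262 [0.4866 0.1149] [0.0306 0.0927] 9.94
 z 0.17914758499800632
scene0 tall all 1313 [0.6658 0.1817] [0.4274 0.0958] 20.58
scene0 low 53 [0.4922 0.0067] [0.0212 0.0197] 22.1
 z 0.1079838639735815
scene0 small 355 [ 0.5043 -0.0947] [0.0356 0.1893] 4.36
 z 0.11072641422609397
```

```bash
cat >> h.py <<'E'
def down(deg):
    a=np.radians(deg); y=np.array([np.sin(a),-np.cos(a),0]); z=np.array([0,0,-1.])
    return np.stack([np.cross(y,z),y,z],1)
def fwd(deg): a=np.radians(deg); return np.array([np.cos(a),np.sin(a),0])
E
python3 - <<'E'
from h import *
W=np.load("scene0.npy").reshape(-1,3); V=np.load("top0.npy").reshape(-1,3)
for W in(W,V):
    m=(abs(W[:,2]-.076)<.003)&(W[:,0]>.64)&(W[:,0]<.75)&(abs(W[:,1])<.23); S=W[m]
    # near face: min x in y bins
    ys=np.linspace(-.2,.18,20); xs=[S[abs(S[:,1]-y)<.01][:,0].min() for y in ys]; xf=[S[abs(S[:,1]-y)<.01][:,0].max() for y in ys]
    print([np.degrees(np.arctan(-np.polyfit(ys,q,1)[0])).round(2) for q in(xs,xf)],[np.polyfit(ys,q,1)[1].round(4) for q in(xs,xf)])
O=down(8.85); f=fwd(8.85); c=np.array([.485,.1165,.163])
p=robot.read_position(); robot.servo_line([p[0],p[1],.32])
robot.move_gripper(.5)
a=c-f*.050
robot.goto(a+[0,0,.12],O); robot.servo_line(a)
print(robot.read_t(),robot.read_position(),robot.read_force())
im,W=cloud("scene"); cv2.imwrite("pics/s1.png",im[...,::-1])
E
```

```text
[np.float64(4.57), np.float64(4.42)] [np.float64(0.6856), np.float64(0.7073)]
[np.float64(4.48), np.float64(4.42)] [np.float64(0.6853), np.float64(0.705)]
4.6667 [0.43612233 0.10921533 0.16367152] [ 0.1025396  -0.50374291  0.17093379]
```

View pics/s1.png

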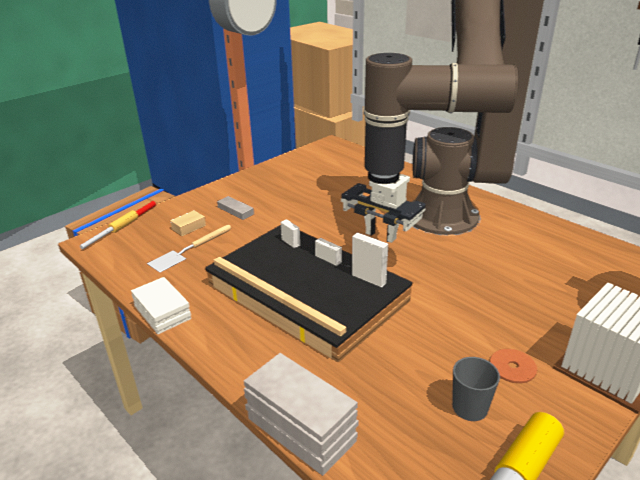

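The gripper, around (385,215), is behind the tall tile at (369,260), straddling its top, and clear of the other tiles. I'll push now, in steps and watching the force.

Run:
```python
from h import *
f=fwd(8.85); p0=np.array(robot.read_position())
for s in np.arange(.01,.0701,.005):
    robot.servo_line(p0+f*s,speed=.05)
    print(round(s,3),np.round(robot.read_force(),1), round(robot.read_t(),2))
robot.dwell(.5)
robot.servo_line(p0+f*.01,speed=.15); robot.servo_line(p0-f*.01+[0,0,.1],speed=.2)
im,W=cloud("top"); cv2.imwrite("pics/t2.png",im[100:340,180:480][...,::-1].repeat(2,0).repeat(2,1)); np.save("t2.npy",W)
im,W=cloud("scene"); cv2.imwrite("pics/s2.png",im[180:380,180:450][...,::-1].repeat(2,0).repeat(2,1)); np.save("s2.npy",W)
print(robot.read_t())
```

```text
0.01 [-0.3  0.4 -0.2] 5.08
0.015 [ 0.1  0.2 -0.1] 5.33
0.02 [0.2 0.6 0.7] 5.58
0.025 [-1.3  0.2  0.1] 5.83
0.03 [-0.1  0.2  0.3] 6.08
0.035 [-0.6 -0.1 -0.4] 6.33
0.04 [-0.1 -0.4 -0. ] 6.58
0.045 [-0.2 -0.4 -0.6] 6.83
0.05 [-0.6 -0.4  0.1] 7.08
0.055 [ 1.2  0.2 -0.8] 7.33
0.06 [-0.5  0.2 -0.5] 7.58
0.065 [0.2 0.6 0.7] 7.83
0.07 [-0.5  0.4  0.1] 8.08
9.8917
```

View pics/t2.png

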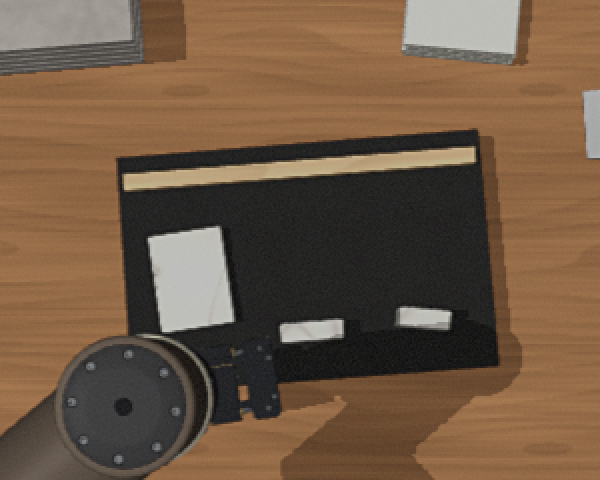

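Run:
```python
import numpy as np,cv2
for n in("t2","s2"):
    W=np.load(n+".npy").reshape(-1,3); m=(abs(W[:,2]-.082)<.0035)&(W[:,0]>.47)&(W[:,0]<.66)&(W[:,1]>.03)&(W[:,1]<.2)
    P=W[m]; print(n,len(P),np.median(P[:,2]),cv2.minAreaRect(P[:,:2].astype(np.float32)))
```

```text
t2 1333 0.08217383860228145 ((0.5567718744277954, 0.12811161577701569), (0.11996550112962723, 0.09042634814977646), 9.149599075317383)
s2 1111 0.08194948067323005 ((0.5581763982772827, 0.12617461383342743), (0.12562625110149384, 0.09465522319078445), 9.237207412719727)
```

The tile lies flat at z 0.082 with its centre at (0.557, 0.128) and yaw 9.15°. In the crop it sits at about (190,280), and both small tiles are still standing at (312,330) and (424,318). Next I'll push it along the board's x axis (4.5°) with two fingers.

Run:
```python
from h import *
O=down(4.5); f=fwd(4.5)
t=np.array([.557,.128,0])-.06*fwd(9.15); a=t-f*.042; a[2]=.069
robot.servo_line(a+[0,0,.12],ori=O,speed=.2); robot.servo_line(a,speed=.1)
print(robot.read_t(),robot.read_position(),robot.read_force())
def F(): return np.mean([np.array(robot.read_force()) for _ in range(3)],0)
b=a.copy(); F0=F(); s=.02
robot.servo_line(a+f*s,speed=.08)
while s<.098:
    s+= .006 if s<.074 else .001
    robot.servo_line(a+f*s,speed=.05 if s<.074 else .02)
    r=-(F()-F0)@f; print(round(s,3),round(r,1),end='; ')
    if r>18: break
print(robot.read_t(),robot.read_position())
robot.dwell(.3); print(F()-F0)
im,W=cloud("scene"); cv2.imwrite("pics/s3.png",im[180:380,180:450][...,::-1].repeat(2,0).repeat(2,1)); np.save("s3.npy",W)
im,W=cloud("top"); np.save("t3.npy",W)
for n in("t3","s3"):
    W=np.load(n+".npy").reshape(-1,3); m=(abs(W[:,2]-.082)<.003)&(W[:,0]>.52)&(W[:,0]<.69)&(W[:,1]>.06)&(W[:,1]<.2)
    P=W[m]; print(n,len(P),np.median(P[:,2]),cv2.minAreaRect(P[:,:2].astype(np.float32)))
```

```text
11.8 [0.45624444 0.11541769 0.06953574] [0.10879531 0.21669964 0.51604316]
0.026 0.8; 0.032 0.0; 0.038 1.0; 0.044 0.7; 0.05 0.4; 0.056 1.1; 0.062 1.1; 0.068 1.0; 0.074 4.8; 0.075 5.7; 0.076 5.7; 0.077 4.3; 0.078 4.3; 0.079 3.9; 0.08 3.2; 0.081 3.5; 0.082 3.1; 0.083 3.8; 0.084 3.6; 0.085 1.5; 0.086 2.0; 0.087 2.5; 0.088 5.3; 0.089 9.7; 0.09 14.7; 0.091 18.5; 19.0333 [0.54324406 0.12191584 0.06894988]
[-17.92170134   3.7845579   11.84320586]
t3 567 0.08181499965431116 ((0.6421871185302734, 0.13500355184078217), (0.12730862200260162, 0.09519977122545242), 89.75883483886719)
s3 1174 0.08200264750610942 ((0.6123661994934082, 0.13488703966140747), (0.15510231256484985, 0.11100894957780838), 5.576136589050293)
```

View pics/s3.png

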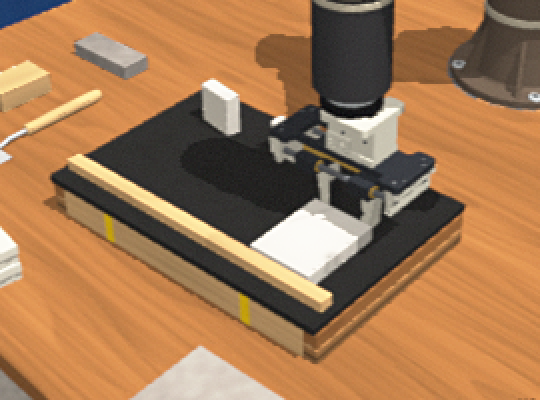

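The tile looks flush with the stop at (290,265), and the force rose sharply, which agrees. I'll back off and check.

Run:
```python
from h import *
f=fwd(4.5); p=np.array(robot.read_position())
robot.servo_line(p-f*.06,speed=.1); robot.servo_line(p-f*.075+[0,0,.15],speed=.2); 
im,W=cloud("top"); np.save("t4.npy",W); cv2.imwrite("pics/t4.png",im[160:300,230:430][...,::-1].repeat(4,0).repeat(4,1))
im,W2=cloud("scene"); np.save("s4.npy",W2); cv2.imwrite("pics/s4.png",im[230:350,270:430][...,::-1].repeat(4,0).repeat(4,1))
for W in(W,W2):
    W=W.reshape(-1,3); m=(abs(W[:,2]-.0825)<.0035)&(W[:,0]>.53)&(W[:,0]<.6754)&(W[:,1]>.06)&(W[:,1]<.2)
    P=W[m]; r=cv2.minAreaRect(P[:,:2].astype(np.float32)); print(len(P),r)
    c=np.array(r[0]); d=(c-[.6855,0])@f[:2]; print("centre to stop plane",d)
    # trailing edge relative to stop plane, by y
    for y in(.095,.11,.125,.14,.155): 
        q=P[abs(P[:,1]-y)<.006]; e=(q[:,:2]-[.6855,0])@f[:2]; print(y,e.min().round(4),e.max().round(4))
print(robot.read_t())
```

```text
1348 ((0.6162561774253845, 0.13600623607635498), (0.12355714291334152, 0.105344757437706), 4.364480495452881)
centre to stop plane -0.05835944068267682
0.095 -0.1199 -0.0034
0.11 -0.1197 -0.0024
0.125 -0.1201 -0.0006
0.14 -0.1197 -0.0009
0.155 -0.12 0.0017
1151 ((0.6154096722602844, 0.12580150365829468), (0.12177625298500061, 0.0923091322183609), 4.243037700653076)
centre to stop plane -0.06000399043252536
0.095 -0.121 -0.0028
0.11 -0.1198 -0.0015
0.125 -0.118 -0.0005
0.14 -0.1194 0.0002
0.155 -0.1189 0.0006
21.2167
```

View pics/t4.png

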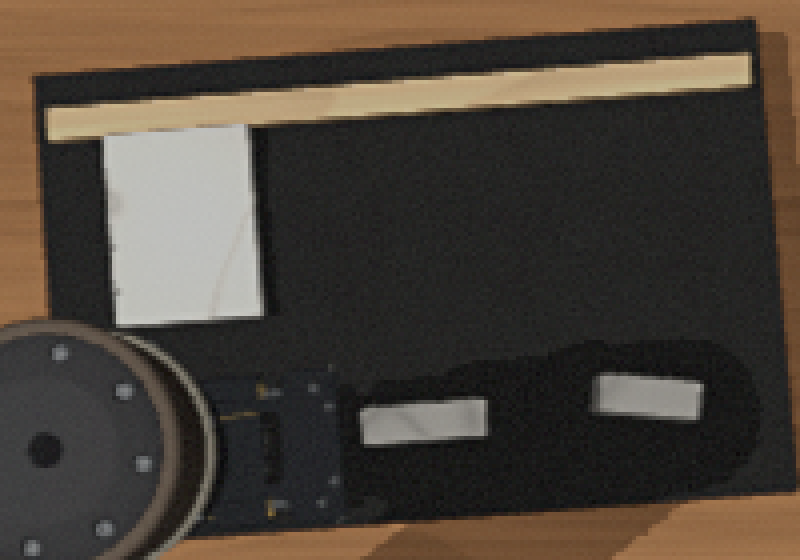

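View pics/s4.png

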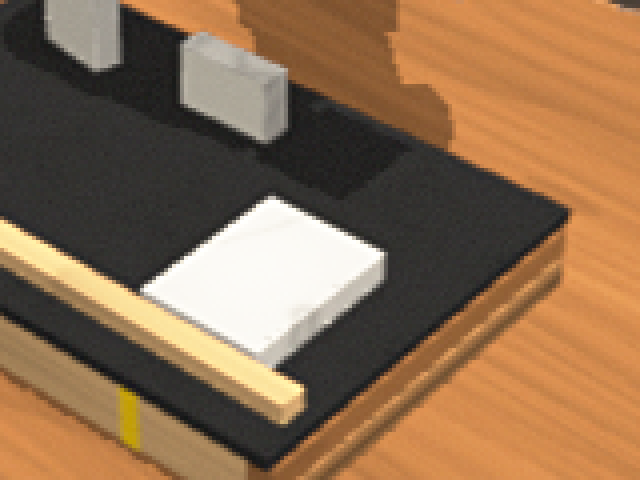

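The tile is flush: its leading edge touches the strip from (105,135) to (248,125), inside the strip's left end at (47,125). The small tiles are standing and the arm touches nothing.

```bash
python3 -c "
from rig import robot
robot.dwell(.3); print(robot.read_t(),robot.read_force()); robot.job_done()"
```

```text
21.5167 [-0.16939684  0.36029927  0.31713618]
the job is handed in; nothing more can be done
```

I tipped the tall tile (the left one in the row) away from the robot with a two-finger push near its top. I then pushed it flat along the board until the force rose to about 18 N against the stop, backed off clear and handed in at 21.5 s.

**Last checks, top and scene cameras:**
- **Flat:** the tile's top face was at z 0.082 m once tipped, and still so when pushed against the stop. I took "glazed face down" from the direction it fell.
- **Flush:** its trailing edge is 118–121 mm from the stop's face across the measured width, and the tile is 120 mm long. It is turned about 4.3° against the stop's 4.5°.
- **Within the strip:** the leading edge sits inside the strip's left end in the picture.
- **Other things:** both smaller tiles are still standing in their places in the pictures. I did not measure how far they or the loose things might have moved, but the arm stayed clear of them.
- **Robot:** the wrist force was close to zero, so it was touching nothing.

**Disagreement:** a plain rectangle fit to the tile came out up to 15 mm too wide in the top view. I put that down to stray points, probably from the strip and gripper, and relied on the trailing-edge distances instead.

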